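Lock the spice carousel and bring the red-capped jar to the front

ROBOT

A 6-joint arm with a two-finger parallel gripper is mounted at the origin on a cart in front of the work surface, level with it; the furniture and walls round the work are solid. World frame = base frame: x ahead of the robot, y to its left, z up, the work surface at z = 0. Lengths are in mm, angles in rad, forces in N, time in s.
With the tool pointing down it reaches from about 400 to 925 mm from the base axis. Payload 12.5 kg.
Tool frame: the origin (TCP) lies between the finger pads; the fingertips stand 25 mm ahead of it and the grasp point (between the pads) lies 6 mm ahead of it; z points along the fingers, y is the line along which they close (so a half turn about z gives the same grasp; the last joint's range is limited). The gripper opens to 95 mm and grips with 3 to 60 N. Pads are 20 mm wide; open, the fingers measure 119 mm over their backs; the gripper's body (75 mm by 180 mm) begins 59 mm behind the grasp point.
Start: joints at [1.097, 0.491, 1.559, -0, 1.092, -0.106], TCP at [224.711, 583.223, 239.661] pointing down, gripper open.
Joint ranges: [-3.1, 3.1], [-0.84, 2.19], [0.05, 2.79], [-1.13, 4.28], [0.06, 2.93], [-2.69, 2.69]. Speed limits (rad/s): [2.22, 2.22, 2.79, 3.14, 3.14, 3.14].

INTERFACE

Orientations are given as [roll, pitch, yaw] about the fixed x, y, z axes, in that order (R = Rz(yaw) Ry(pitch) Rx(roll)).
In Python, from cell import state, read_camera, job_done, cut_out gives the robot as it stands. The module is installed in compiled form; this text tells all that it offers.
- The arm moves only by the tool jog_arm, never from a script. Its argument "motion" is a list of rows, each a list of 2 entries, a list of its own where there are three numbers: the shift along the tool's x, y, z in mm, then the turn about the tool's z in rad. A call has 1 to 5 rows; each row is the pose to reach, as a shift and turn from the pose commanded when the call began, along the tool's axes at that moment; what a row does not reach only later rows make up. A row lasts 1/10 s, in which the tool goes at most 50 mm and 8.59 degrees, less where a joint would pass 70% of its speed; a pose out of reach is approached as far as the arm can. A call with a gripper value outside its range is refused whole. "grip" is the closure, from 0 (fully open) to 1 (shut), set as the call begins (left out, the last holds). The fingers move at their own pace and stop on an object; the grip force is fixed at half the most. Time passes only in rows, so rows that repeat a pose let the fingers close. It gives the time, the measured TCP pose, the force, the opening and the grip force at its end, in the units of the state.
- state(): the state, without advancing time (a new reading comes with each control period).
- read_camera(name): name is "scene" or "side" or "wrist"; returns a dict with "img" (480x640x3 uint8, blue, green, red), "vertical_fov" (degrees; the focal length in pixels is half the picture's height over the tangent of half this angle, whatever the lens; pixels are square), "cx", "cy" (the principal point, pixels), "extrinsics" (4x4, takes a point from camera to world coordinates). Camera axes: x right, y up, looking along -z (the intrinsics and any distortion apply to the point x, -y, -z); pixel columns grow to the right and rows downward; lengths in mm; the calibration is good to about 2 mm. The wrist camera is an equidistant fisheye: a pixel r from the principal point sees the ray r / f radians off the axis. A picture is of the moment at which its call begins. There is no depth.
- job_done(): hands the job in; it is judged then, once.
Trained networks look in a picture, given as the dict that the camera call returned (one of the last four; its "shot" number tells which), for a name from the list of things; names that differ only in an ending like _2 or _b are one class to them, and where a whole thing is asked for, a point or a joint stands for the part that bears it (a point fixed in the world has none). Each returns a list of dicts, best first, with "p" (0 to 1); they miss things now and then, are a little off and sometimes report something else, mostly with a low value. They report only what shows in the picture. A call takes as long as a camera call. They do not tell look-alikes from the thing itself.
- cut_out(name, picture): "region" (480x640 bool, what is visible of it) and "box" ([left, top, right, bottom] in pixels, round what is visible of it).
The state is a dict: "t": time; "joints": joint angles; "qvel": joint speeds; "tau": joint torques, N m; "eef_pos": TCP position; "tcp_rot": TCP orientation; "ft_force": force on the tool from outside, world axes, zero at the start; "moment": the same for the moment, N m; "opening": opening from 0.0 (shut) to 1.0 (fully open); "grip_force": force on a finger pad.
Only numpy, scipy, OpenCV 4.12 (cv2) and the standard library are available. Lean on these libraries where they do the work, as an engineer would, in place of code of your own. Each camera call takes 0.05 s, during which the arm holds its last target. There are 200 camera calls.

TASK

The carousel's turntable was put back on its spindle after cleaning, but the lock collar on top is still open. First turn the collar clockwise as far as it goes, so that its red end stands over the red mark; then take the upright black peg handle at the turntable's edge and turn the turntable gently until the red-capped spice jar stands squarely at the yellow front arrow. Finish holding: the program ends with the gripper still closed on the peg handle, keeping the turntable still; do not touch the jars with the robot, keep them all standing on the turntable, and leave the tomato, onion and sauce cup alone.

Things in the scene. Friction and masses are not known exactly. Their poses are not given: they have to be found in the camera images.
- carousel_foot: Fixed black round foot of the carousel, 210 mm diameter, 12 mm high, with a steel spindle (20 mm thick) up its middle. Origin on the spindle axis at bench level, z up; its -x axis is the front, where a black tongue with a yellow arrow sticks out to 210 mm from the axis, 8 mm high. Under the collar the spindle carries a fixed aluminium disc (72 mm diameter, top 132 mm above the bench) with a red mark on its front (-x) side.
- front_mark (a point): Yellow arrow on the tongue, 185 mm in front of the spindle axis, 8 mm above the bench. The line from the spindle axis to this point is the front direction.
- lock_collar (a joint): Grey lock collar on top of the spindle (cannot come off). Value in rad: grows as it is turned clockwise seen from above; travel 0 to 1.2. At 1.2 it meets its stop and is locked, with the red end of its wing over the red mark, pointing to the front; at value q the red end points (1.2 - q) rad anticlockwise (from above) of the front. Light friction (about 0.05 N m); stays where left.
- collar_grip (a point): Grip point of the collar's upright wing, on the spindle axis, 168 mm above the bench. The wing is 56 mm long, 13 mm thick, from 144 to 184 mm above the bench; under it a 50 mm round ring whose top is at 144 mm. The point's -x axis points along the wing to its red end. Nothing else within 110 mm of the axis is higher than 130 mm; the peg handle at 155 mm is 139 mm high.
- turntable: White round turntable on the foot: 252 mm diameter over its rim, floor 22 mm above the bench, rim top at 40 mm. Origin on the spindle axis, z up; its -x axis points to its peg handle, which starts near the front. It can turn about 3.1 rad either way from where its peg handle is at the front, turns easily (friction about 0.05 N m), has no detents and no spring; jars ride along by friction.
- peg_grip (a point): Middle of the round black barrel of the turntable's upright peg handle, 155 mm from the spindle axis, 106 mm above the bench; it goes round with the turntable. Barrel 19 mm thick, from 82 to 139 mm above the bench, on a 10 mm steel pin; round and fixed to the turntable, it may be gripped from any side and slips round in the grip.
- spice_jar: The marked jar: glass spice jar with red cap, 45 mm thick, 106 mm tall, standing loose on the turntable, its centre about 80 mm from the spindle axis. Origin under its centre, z up (its yaw means nothing). It must end between the spindle and the yellow arrow.
- salt_shaker: Glass shaker with grey cap, 44 mm thick, 90 mm tall, loose on the turntable, about 80 mm from the axis; origin under its centre.
- second_shaker: A second, identical glass shaker with grey cap, 44 mm thick, 90 mm tall, loose on the turntable, about 80 mm from the axis; origin under its centre.
- bean_tin: Green food tin, 57 mm thick, 72 mm tall, loose on the turntable, about 80 mm from the axis; origin under its centre.
- tomato: Red tomato, about 75 mm, loose on the bench, to be left alone; origin at its underside.
- onion: Brown onion, about 75 mm, loose on the bench, to be left alone; origin at its underside.
- sauce_cup: Small steel sauce cup, 61 mm wide, 35 mm tall, loose on the bench, to be left alone; origin at its underside.
Not all that is in view belongs to the job. Leave any turquoise look-alike of the spice_jar alone.

How it is judged (in metres and radians):
On the way, in this order (a step that is already met when the one before it is completed fails the run):
1. the collar is turned to its locked mark (value of joint lock_collar above 1.09 rad), for 0.2 s.
2. the turntable is turned by its peg handle until the red-capped jar is at the front arrow, and held still (y of spice_jar in the frame of carousel_foot between -0.014 and 0.014 m and x of spice_jar in the frame of carousel_foot below -0.05 m and angular speed of turntable below 0.06 rad/s and contact force between turntable and the fingers above 1 N and distance between the grasp point and peg_grip below 0.04 m), for 0.2 s.
At the end, for the whole second after the job is handed in: Collar within 0.11 rad of its stop; red-capped jar's centre within 14 mm of the line from spindle axis to arrow, over 50 mm before the axis; turntable under 0.06 rad/s; fingers press the turntable over 1 N, grasp point within 40 mm of peg_grip; all jars upright (0.15 rad) on the turntable (all of step 2 and value of joint lock_collar above 1.09 rad and angle between each of spice_jar, salt_shaker, bean_tin, second_shaker's own z axis and vertical below 0.15 rad and horizontal distance between each of spice_jar, salt_shaker, bean_tin, second_shaker and carousel_foot below 0.115 m and height (world z) of spice_jar between 0.015 and 0.03 m and height (world z) of salt_shaker between 0.015 and 0.03 m and height (world z) of bean_tin between 0.015 and 0.03 m and height (world z) of second_shaker between 0.015 and 0.03 m); the arm keeps its last pose, push and grip.
It fails at once if the turntable is turned (peg handle moved more than 40 mm) while the collar is not locked (distance of peg_grip from where it was at the start of the episode above 0.04 m and not (value of joint lock_collar above 1.09 rad)).
It fails at once if the robot touches a jar (contact force between any of spice_jar, salt_shaker, bean_tin, second_shaker and the fingers above 1 N or contact force between any of spice_jar, salt_shaker, bean_tin, second_shaker and the arm above 1 N).
It fails at once if a jar tips over (angle between any of spice_jar, salt_shaker, bean_tin, second_shaker's own z axis and vertical above 0.5 rad).
It fails at once if the tomato, onion or sauce cup is moved more than 30 mm (distance of any of tomato, onion, sauce_cup from where it was at the start of the episode above 0.03 m).
It also fails if it takes over 61 s, if anything falls off the work surface, if the arm or the gripper's body presses on something with over 40 N, if the wrist force passes 120 N, or if a joint passes its speed limit or range.

## Working session

There is one attempt and no reset: what is moved stays moved. The work goes in short steps, Python scripts to look and compute and a tool call to move; the robot and the scene stay as the last step left them, time stands still between calls to the robot, and variables do not carry over. Pictures are saved under pics/ and viewed, at most 10 in all, crops included, and the job is handed in when it is done.

Besides the shell and the picture viewer there is one more tool, called as name(argument=value, ...) on one line, values as JSON. jog_arm: Moves the arm, as the interface text tells. Its arguments: {"type":"object","properties":{"motion":{"type":"array"},"grip":{"type":"number"}},"required":["motion"]}

```bash
mkdir -p pics; cat > h.py <<'E'
import numpy as np, cv2
from cell import *
def proj(c,P):
    T=np.array(c["extrinsics"]);p=(np.asarray(P,float)-T[:3,3])@T[:3,:3]
    f=240/np.tan(np.radians(c["vertical_fov"])/2)
    return c["cx"]+f*p[0]/-p[2], c["cy"]-f*p[1]/-p[2]
def ray(c,u,v,fish=False):
    T=np.array(c["extrinsics"]);f=240/np.tan(np.radians(c["vertical_fov"])/2)
    x,y=(u-c["cx"])/f,(v-c["cy"])/f
    if fish:
        r=np.hypot(x,y);s=np.sin(r)/max(r,1e-9);d=np.array([x*s,-y*s,-np.cos(r)])
    else: d=np.array([x,-y,-1.])
    d=T[:3,:3]@d
    return T[:3,3],d/np.linalg.norm(d)
def atz(c,u,v,z,fish=False):
    o,d=ray(c,u,v,fish);return o+d*(z-o[2])/d[2]
E
python3 - <<'E'
from h import *
s=state();print(s["tcp_rot"],s["t"])
for n in ["scene","side","wrist"]:
    c=read_camera(n);cv2.imwrite(f"pics/{n}0.png",c["img"])
    T=np.array(c["extrinsics"]);print(n,c["vertical_fov"],c["cx"],c["cy"],T.round(3).tolist())
    for k in ["carousel_foot","lock_collar","turntable","peg_grip","spice_jar"]:
        for r in cut_out(k,c)[:3]:
            m=r["region"];v,u=np.nonzero(m);
            if len(u): print(k,round(r["p"],2),np.round(r["box"]),(u.mean().round(1),v.mean().round(1)), len(u))
E
```

```text
[-3.14042785e+00 -9.71382942e-05  2.77382529e+00] 0.0
scene 47.06006297710134 311.118130030664 239.05710680883004 [[0.913, 0.185, -0.364, 32.022], [-0.408, 0.429, -0.806, -1049.54], [0.007, 0.884, 0.467, 714.672], [0.0, 0.0, 0.0, 1.0]]
carousel_foot 0.93 [270. 206. 410. 299.] (np.float64(345.8), np.float64(266.0)) 4159
lock_collar 0.85 [348. 203. 370. 235.] (np.float64(358.6), np.float64(220.6)) 327
turntable 0.79 [292. 241. 407. 298.] (np.float64(351.3), np.float64(271.8)) 2611
peg_grip 0.62 [295. 237. 409. 296.] (np.float64(352.5), np.float64(272.2)) 2654
spice_jar 0.86 [359. 239. 382. 288.] (np.float64(370.9), np.float64(263.7)) 885
spice_jar 0.71 [236. 223. 259. 269.] (np.float64(247.0), np.float64(245.8)) 780
spice_jar 0.38 [289. 240. 408. 300.] (np.float64(350.4), np.float64(271.2)) 2878
side 46.78557478602371 316.61115631751517 238.19854115925114 [[-0.863, -0.441, 0.247, 755.929], [0.506, -0.754, 0.42, 412.146], [0.001, 0.487, 0.873, 1024.623], [0.0, 0.0, 0.0, 1.0]]
carousel_foot 0.93 [200. 220. 362. 345.] (np.float64(269.8), np.float64(283.4)) 10892
lock_collar 0.85 [249. 232
[... 172 characters left out ...]
(np.float64(265.7), np.float64(288.9)) 8918
peg_grip 0.17 [199. 159. 226. 185.] (np.float64(212.0), np.float64(171.7)) 550
spice_jar 0.81 [394. 264. 426. 310.] (np.float64(408.5), np.float64(286.4)) 899
spice_jar 0.79 [232. 216. 259. 257.] (np.float64(244.6), np.float64(232.7)) 631
spice_jar 0.16 [196. 161. 227. 184.] (np.float64(211.9), np.float64(172.0)) 537
wrist 65.70646984690485 325.23478728093204 234.38712793029723 [[0.36, -0.892, -0.274, 147.533], [0.933, 0.344, 0.106, 613.219], [-0.001, -0.294, 0.956, 383.978], [0.0, 0.0, 0.0, 1.0]]
turntable 0.53 [ 33. 472.  48. 479.] (np.float64(37.9), np.float64(476.4)) 60
peg_grip 0.6 [ 34. 476.  42. 480.] (np.float64(38.3), np.float64(477.1)) 34
```

View pics/scene0.png

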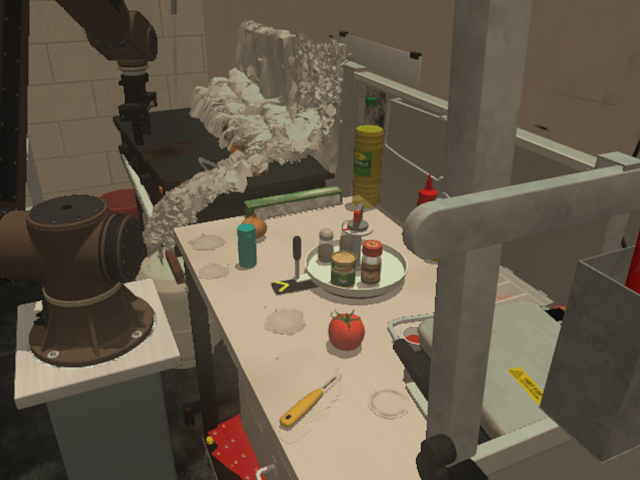

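View pics/side0.png

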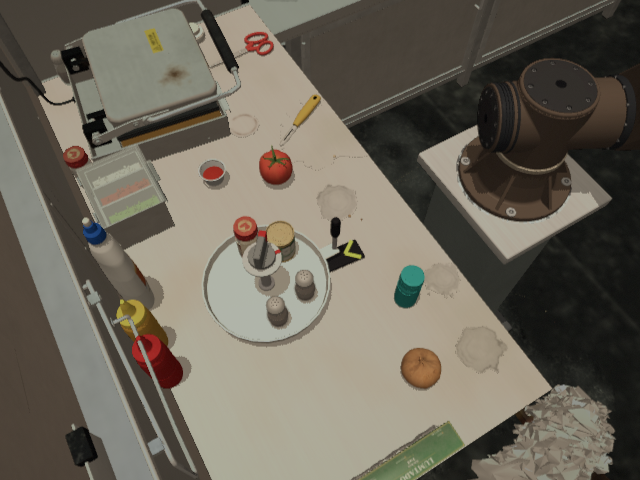

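View pics/wrist0.png

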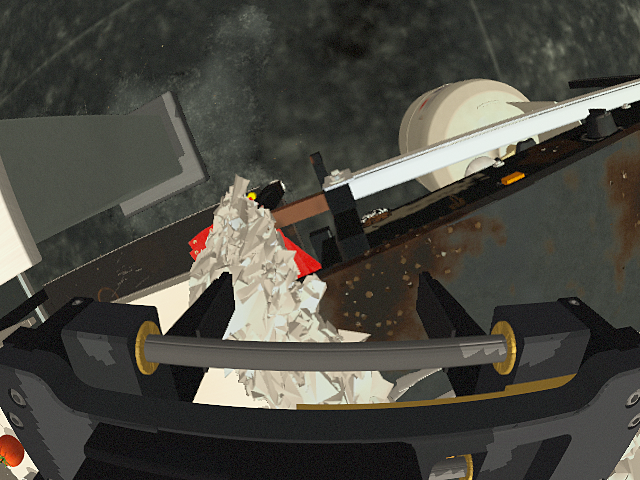

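Scene: the collar is at (358,218), the peg at (297,245), the arrow at (283,287) and the red jar at (372,262). Side: the turntable centre is about (266,285), the peg top (336,222), the arrow (352,250) and the red jar (245,230). The turquoise look-alike is on the bench.

```bash
python3 - <<'E'
from h import *
c=read_camera("side");img=c["img"]
r=cut_out("turntable",c)[0]["region"].astype(np.uint8)
cn=max(cv2.findContours(r,0,1)[0],key=len)
P=np.array([atz(c,u,v,40)[:2] for u,v in cn[:,0]],np.float32)
h=cv2.convexHull(P)
print("circ",cv2.minEnclosingCircle(P), cv2.fitEllipse(h))
for k,z in [("lock_collar",165),("spice_jar",128),("salt_shaker",112),("bean_tin",94),("tomato",40),("onion",40),("sauce_cup",35)]:
    for q in cut_out(k,c)[:3]:
        b=q["box"];print(k,round(q["p"],2),np.round(b),atz(c,(b[0]+b[2])/2,(b[1]+b[3])/2,z).round(0))
for n,u,v,z in [("pegtop",336,222,139),("arrowtip",346,250,8),("jar cap top",245,226,125)]:
    print(n,atz(c,u,v,z).round(1))
cv2.imwrite("pics/sc.png",cv2.resize(img[205:350,190:375],None,fx=4,fy=4,interpolation=cv2.INTER_CUBIC))
d=read_camera("scene")
cv2.imwrite("pics/scc.png",cv2.resize(d["img"][190:310,260:420],None,fx=5,fy=5,interpolation=cv2.INTER_CUBIC))
E
```

```text
circ ((574.101318359375, -42.99365997314453), 163.4337921142578) ((579.2837524414062, -48.4351921081543), (254.04371643066406, 336.2428283691406), 119.65103149414062)
lock_collar 0.85 [248. 235. 276. 270.] [610. -26. 165.]
spice_jar 0.78 [231. 215. 258. 258.] [616. -90. 128.]
spice_jar 0.74 [392. 263. 425. 309.] [411. 146. 128.]
salt_shaker 0.59 [266. 298. 290. 328.] [633.  69. 112.]
bean_tin 0.93 [266. 220. 297. 261.] [554. -65.  94.]
tomato 0.58 [258. 148. 288. 185.] [ 469. -264.   40.]
onion 0.75 [403. 349. 441. 390.] [451. 267.  40.]
sauce_cup 0.57 [195. 160. 224. 186.] [ 596. -323.   35.]
pegtop [457.1 -25.6 139. ]
arrowtip [430.2 -22.1   8. ]
jar cap top [ 604.6 -111.5  125. ]
```

View pics/sc.png

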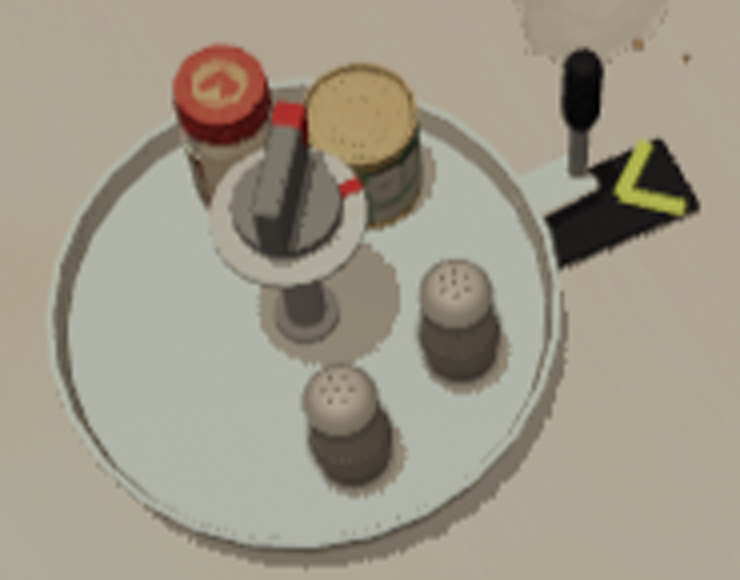

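View pics/scc.png

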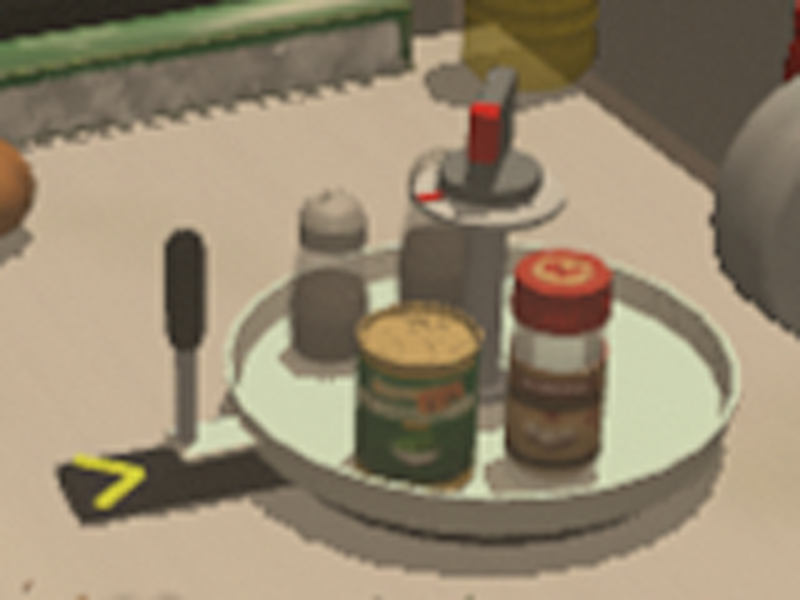

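Side crop (×4, offset (190,205)): the aluminium disc centre is about (288,215), the red mark (350,187), and the wing's top runs from its red end (290,105) to (272,218). The peg top is at (583,55), the jar cap (222,85) and the arrow (640,185). The wing's red end points to the far right, anticlockwise of the mark.

```bash
python3 - <<'E'
from h import *
from scipy.optimize import least_squares
c=read_camera("side");d=read_camera("scene")
def S(x,y,z): return atz(c,190+x/4-.4,205+y/4-.4,z)
def D(x,y,z): return atz(d,260+x/5-.4,190+y/5-.4,z)
rim=np.array([S(x,y,40)[:2] for x,y in [(48,320),(75,420),(150,500),(300,549),(450,490),(530,400),(565,300),(60,250),(110,160),(480,135)]])
f=least_squares(lambda p:np.hypot(*(rim-p[:2]).T)-126,[600,-30],loss="soft_l1");print("axis rim",f.x,f.fun.round(1))
ax=f.x
for F,n,x,y,z in [(S,"disc",288,215,132),(S,"mark",350,187,132),(S,"wing red",290,105,184),(S,"wing end",272,218,184),(S,"jar",222,85,128),(S,"pegtop",583,55,139),(S,"shk1",457,280,112),(S,"shk2",340,390,112),(S,"tin",362,105,94),
 (S,"arrow",640,185,8),(D,"pegtop",186,234,139),(D,"jar",560,268,128),(D,"wingred",488,105,184),(D,"wingend",507,70,184),(D,"disc",488,192,132),(D,"mark",430,197,132),(D,"arrowtip",143,474,8),(D,"tin",420,330,94),(D,"shk1",333,200,112)]:
    p=F(x,y,z);w=p[:2]-ax;print(F.__name__,n,p.round(0),"r",np.hypot(*w).round(),"az",np.degrees(np.arctan2(w[1],w[0])).round(1))
E
```

```text
axis rim [607.75075328 -34.83408224] [-0.6 -0.6 -0.2  3.6 -2.2 -3.4  0.5 -1.2  0.3 -3.6]
S disc [610. -32. 132.] r 4.0 az 49.7
S mark [579. -30. 132.] r 29.0 az 170.5
S wing red [593. -53. 184.] r 24.0 az -128.5
S wing end [625.  -8. 184.] r 32.0 az 56.6
S jar [ 605. -110.  128.] r 75.0 az -92.3
S pegtop [454. -33. 139.] r 154.0 az 179.3
S shk1 [556.  27. 112.] r 80.0 az 130.0
S shk2 [628.  47. 112.] r 84.0 az 76.4
S tin [546. -85.  94.] r 80.0 az -140.8
S arrow [425. -17.   8.] r 184.0 az 174.3
D pegtop [455. -33. 139.] r 152.0 az 179.2
D jar [ 605. -110.  128.] r 76.0 az -92.0
D wingred [598. -50. 184.] r 17.0 az -122.6
D wingend [625. -19. 184.] r 24.0 az 43.0
D disc [608. -37. 132.] r 3.0 az -93.2
D mark [580. -31. 132.] r 28.0 az 172.5
D arrowtip [438. -20.   8.] r 170.0 az 175.0
D tin [550. -83.  94.] r 75.0 az -140.3
D shk1 [554.  19. 112.] r 76.0 az 134.5
```

```bash
cat >> h.py <<'E'
def plan(wps,start=None):
    """wps: (x,y,z,psi) tool-down TCP poses; print per-call tool shift & turn"""
    s=state();p=np.array(s["eef_pos"]) if start is None else np.array(start[:3]);a=s["tcp_rot"][2] if start is None else start[3]
    for w in wps:
        d=np.array(w[:3])-p;c,n=np.cos(a),np.sin(a)
        print([round(c*d[0]+n*d[1],1),round(n*d[0]-c*d[1],1),round(-d[2],1)],round(a-w[3],3))
        p=np.array(w[:3],float);a=w[3]
E
python3 - <<'E'
from h import *
A=np.array([*state()["eef_pos"],2.774]);B=np.array([608.5,-34,245,.96])
plan([A+(B-A)*k/4 for k in range(1,5)])
E
```

```text
[np.float64(-145.0), np.float64(-109.5), np.float64(-1.3)] 0.453
[np.float64(-178.3), np.float64(-34.9), np.float64(-1.3)] 0.454
[np.float64(-175.6), np.float64(46.7), np.float64(-1.3)] 0.454
[np.float64(-137.4), np.float64(118.9), np.float64(-1.3)] 0.454
```

jog_arm(motion=[[[-36, -27, 0], 0.11], [[-72, -55, 0], 0.22], [[-108, -82, -1], 0.34], [[-145, -109, -1], 0.453], [[-145, -109, -1], 0.453]], grip=0)

```text
t: 2.0
eef_pos: [322.9, 426.1, 240.9]
tcp_rot: [-3.142, 0.001, 2.313]
ft_force: [-0.5, 0.3, 0.8]
opening: 0.998
grip_force: 0.0
```

jog_arm(motion=[[[-45, -9, 0], 0.11], [[-89, -17, 0], 0.22], [[-134, -26, -1], 0.34], [[-178, -35, -1], 0.454], [[-178, -35, -1], 0.454]])

```text
t: 2.5
eef_pos: [418.7, 272.4, 241.8]
tcp_rot: [3.141, 0.0, 1.86]
ft_force: [0.5, -0.3, -0.2]
opening: 0.999
grip_force: 0.0
```

jog_arm(motion=[[[-44, 12, 0], 0.11], [[-88, 23, 0], 0.22], [[-132, 35, -1], 0.34], [[-176, 47, -1], 0.454], [[-176, 47, -1], 0.454]])

```text
t: 3.0
eef_pos: [515.1, 118.1, 242.5]
tcp_rot: [3.141, 0.0, 1.407]
ft_force: [-0.4, 0.6, -0.9]
opening: 0.998
grip_force: 0.0
```

jog_arm(motion=[[[-34, 30, 0], 0.11], [[-69, 60, 0], 0.22], [[-103, 89, -1], 0.34], [[-137, 119, -1], 0.454], [[-137, 119, -1], 0.454]])

```text
t: 3.5
eef_pos: [610.9, -35.8, 243.0]
tcp_rot: [3.141, -0.0, 0.954]
ft_force: [-1.1, 1.3, -1.5]
opening: 1.0
grip_force: 0.0
```

```bash
python3 - <<'E'
from h import *
c=read_camera("wrist");cv2.imwrite("pics/w1.png",c["img"])
s=state();print(s["t"],s["eef_pos"],s["tcp_rot"],s["joints"],s["qvel"])
E
```

```text
3.55 [609.56862887 -33.89255777 242.95284643] [-3.14099262e+00  8.54766299e-06  9.58341050e-01] [-1.63799668e-01  4.67175179e-01  1.59171296e+00  2.85873875e-04
  1.08324889e+00  4.48521622e-01] [ 0.04337538 -0.02677491  0.04519502  0.00745413 -0.00048193 -0.0162025 ]
```

View pics/w1.png

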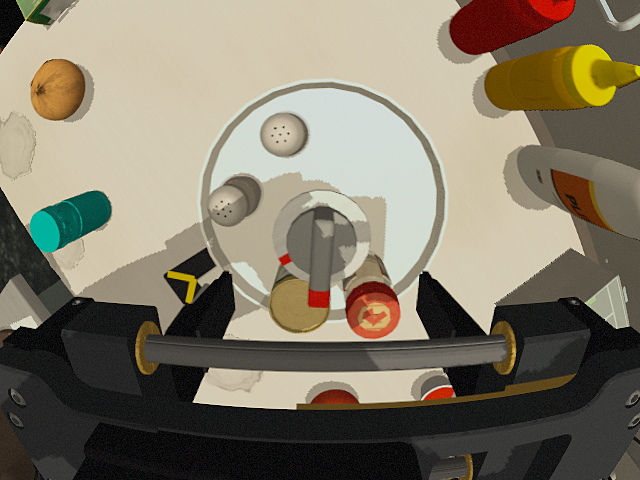

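The wrist view shows the wing between the open fingers, its top running (322,208) to red end (318,300). The disc centre is about (321,236), the red mark (286,259) and the jar cap (373,312).

```bash
python3 - <<'E'
from h import *
c=read_camera("wrist")
g=lambda u,v,z:atz(c,u,v,z,True)
a=g(322,208,184);b=g(318,298,184);print("wing",a,b,(a+b)/2,np.arctan2(*(a-b)[1::-1]))
rim=np.array([g(u,v,40)[:2] for u,v in [(322,80),(255,105),(213,150),(386,103),(430,150),(447,215),(199,215)]])
from scipy.optimize import least_squares
f=least_squares(lambda p:np.hypot(*(rim-p[:2]).T)-126,[600,-30],loss="soft_l1");ax=f.x;print(ax,f.fun.round(1))
for n,u,v,z in [("disc",321,236,132),("mark",286,259,132),("jar",373,317,128),("tin",301,303,94),("shk1",229,204,112),("shk2",284,134,112),("arrowtip",196,275,8),("arrow",184,287,8)]:
    p=g(u,v,z);w=p[:2]-ax;print(n,p.round(0),np.hypot(*w).round(),np.degrees(np.arctan2(w[1],w[0])).round(1))
E
```

```text
wing [629.31670364  -3.16320388 184.        ] [594.93880602 -47.51016139 184.        ] [612.12775483 -25.33668263 184.        ] 0.9113594015232077
[603.25990071 -38.3013998 ] [ 5.8  0.  -1.2 -0.  -2.5 -1.3 -2.7]
disc [610. -29. 132.] 11.0 55.3
mark [578. -29. 132.] 27.0 159.2
jar [ 604. -110.  128.] 71.0 -89.8
tin [552. -79.  94.] 66.0 -141.5
shk1 [563.  28. 112.] 78.0 121.5
shk2 [629.  46. 112.] 88.0 73.0
arrowtip [440. -15.   8.] 164.0 171.9
arrow [417. -18.   8.] 187.0 173.8
```

jog_arm(motion=[[[0, 0, 20], 0.01], [[0, 0, 40], 0.02], [[0, 0, 55], 0.02], [[0, 0, 67], 0.02], [[0, 0, 67], 0.02]])

```text
t: 4.1
eef_pos: [608.0, -31.8, 175.5]
tcp_rot: [-3.139, 0.001, 0.941]
ft_force: [-0.6, -0.2, -0.1]
opening: 1.004
grip_force: 0.0
```

jog_arm(motion=[[[0, 0, 0], 0], [[0, 0, 0], 0], [[0, 0, 0], 0], [[0, 0, 0], 0], [[0, 0, 0], 0]], grip=1)

```text
t: 4.6
eef_pos: [608.9, -33.4, 176.9]
tcp_rot: [3.141, -0.0, 0.939]
ft_force: [-0.3, -1.0, -0.1]
opening: 0.635
grip_force: 0.0
```

jog_arm(motion=[[[0, 0, 0], 0], [[0, 0, 0], 0], [[0, 0, 0], 0]])

```text
t: 4.9
eef_pos: [608.8, -33.4, 176.6]
tcp_rot: [-3.142, -0.0, 0.939]
ft_force: [1.1, 0.7, 0.7]
opening: 0.384
grip_force: 0.0
```

jog_arm(motion=[[[0, 0, 0], 0], [[0, 0, 0], 0], [[0, 0, 0], 0], [[0, 0, 0], 0], [[0, 0, 0], 0]])

```text
t: 5.4
eef_pos: [609.5, -33.7, 176.7]
tcp_rot: [3.14, -0.001, 0.939]
ft_force: [5.4, -1.9, -2.0]
opening: 0.136
grip_force: 30.0
```

```bash
python3 -c "
from h import *
s=state();print(s)"
```

```text
{'t': 5.4, 'joints': array([-1.63361252e-01,  5.36832357e-01,  1.66531441e+00, -1.52674207e-04,
        9.37533642e-01,  4.68870679e-01]), 'qvel': array([-6.66215309e-04,  1.01433992e-03, -4.67042279e-04,  1.40809768e-03,
       -5.35126305e-05, -1.22042788e-03]), 'tau': array([ 1.15991246e+00, -6.27803850e+01, -2.10930365e+01,  3.44014512e-01,
        1.23190071e+00, -3.87660193e-02]), 'eef_pos': array([609.53668131, -33.71158759, 176.71262478]), 'tcp_rot': array([ 3.13983109e+00, -7.54157704e-04,  9.38655292e-01]), 'ft_force': array([ 5.44970844, -1.89293668, -1.95115553]), 'moment': array([-0.45513166, -0.67338392, -0.07595419]), 'grip_force': 29.97756063938141, 'opening': 0.13558423207936984}
```

jog_arm(motion=[[[0, 0, 0], 0.08], [[0, 0, 0], 0.17], [[0, 0, 0], 0.26], [[0, 0, 0], 0.35], [[0, 0, 0], 0.44]])

```text
t: 5.9
eef_pos: [609.5, -33.6, 176.7]
tcp_rot: [3.14, -0.001, 0.495]
ft_force: [3.9, -3.2, -2.5]
opening: 0.136
grip_force: 30.0
```

jog_arm(motion=[[[0, 0, 0], 0.1], [[0, 0, 0], 0.2], [[0, 0, 0], 0.3], [[0, 0, 0], 0.38], [[0, 0, 0], 0.46]])

```text
t: 6.4
eef_pos: [609.5, -33.5, 176.7]
tcp_rot: [3.141, -0.002, 0.036]
ft_force: [4.3, -1.7, -1.9]
opening: 0.138
grip_force: 30.0
```

jog_arm(motion=[[[0, 0, 0], 0.04], [[0, 0, 0], 0.08], [[0, 0, 0], 0.12], [[0, 0, 0], 0.14], [[0, 0, 0], 0.14]])

```text
t: 6.9
eef_pos: [609.5, -33.5, 176.7]
tcp_rot: [3.141, -0.002, -0.101]
ft_force: [5.2, -1.6, -2.2]
opening: 0.135
grip_force: 30.1
```

```bash
python3 -c "
from h import *
s=state();print(s['moment'],s['ft_force'],s['tcp_rot'],s['joints'],s['eef_pos'])"
```

```text
[-0.1881891  -0.81273015  0.4836811 ] [ 5.22199788 -1.59896669 -2.23846125] [ 3.14135087e+00 -1.68230650e-03 -1.00772277e-01] [-1.63034331e-01  5.36819607e-01  1.66542122e+00 -1.69494684e-04
  9.37657743e-01  1.50863465e+00] [609.46189451 -33.50160087 176.6875422 ]
```

jog_arm(motion=[[[0, 0, 0], 0.02], [[0, 0, 0], 0.04], [[0, 0, 0], 0.04], [[0, 0, 0], 0.04], [[0, 0, 0], 0.04]])

```text
t: 7.4
eef_pos: [609.3, -33.5, 176.7]
tcp_rot: [3.141, -0.001, -0.14]
ft_force: [5.3, -1.6, -2.7]
opening: 0.139
grip_force: 30.8
```

```bash
python3 -c "
from h import *
s=state();print(s['moment'],s['ft_force'],s['tcp_rot'],s['eef_pos'])
c=read_camera('side');cv2.imwrite('pics/s2.png',cv2.resize(c['img'][205:350,190:375],None,fx=4,fy=4))"
```

```text
[-0.26105445 -0.78466195  0.73671937] [ 5.28158141 -1.55006683 -2.65944124] [ 3.14126677e+00 -1.30202104e-03 -1.40119756e-01] [609.28078431 -33.50648467 176.72654137]
```

jog_arm(motion=[[[0, 0, 0], -0.02], [[0, 0, 0], -0.02], [[0, 0, 0], -0.02], [[0, 0, 0], -0.02], [[0, 0, 0], -0.02]], grip=0)

```text
t: 7.95
eef_pos: [608.7, -33.3, 176.6]
tcp_rot: [-3.141, 0.0, -0.121]
ft_force: [0.3, -1.3, 0.2]
opening: 0.507
grip_force: 0.0
```

jog_arm(motion=[[[0, 0, 0], 0], [[0, 0, -15], 0], [[0, 0, -30], 0], [[0, 0, -50], 0], [[0, 0, -68], 0]])

```text
t: 8.45
eef_pos: [608.8, -33.4, 245.4]
tcp_rot: [-3.141, 0.0, -0.121]
ft_force: [-0.2, 0.2, -0.3]
opening: 0.924
grip_force: 0.0
```

```bash
python3 -c "
from h import *
s=state();print(s['eef_pos'],s['tcp_rot'],s['opening'],s['ft_force'])
plan([(454.5,-33,245,.4),(454.5,-33,112,.4)])
c=read_camera('wrist');cv2.imwrite('pics/w3.png',c['img'])"
```

```text
[608.75760947 -33.38825894 245.40094182] [-3.14148335e+00  6.04341164e-05 -1.21322240e-01] 0.9238782686252373 [-0.1505862   0.21941161 -0.26690108]
[np.float64(-153.2), np.float64(18.3), np.float64(0.4)] -0.521
[np.float64(0.0), np.float64(0.0), np.float64(133.0)] 0.0
```

View pics/w3.png

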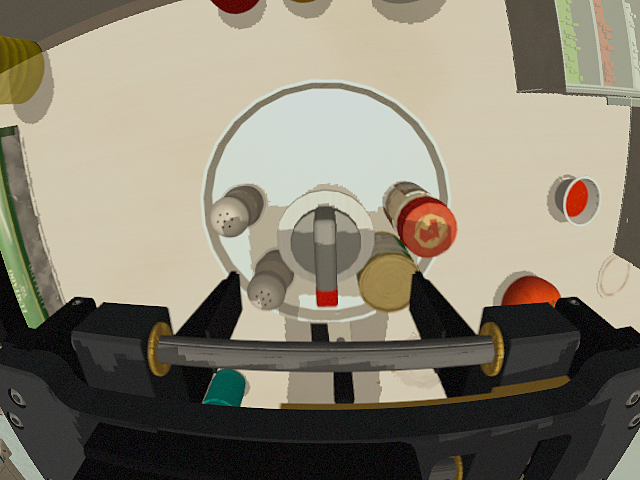

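The wing now lies along the tongue with its red end at (327,297), pointing to the front; the collar is locked and the mark is hidden under it. Next is the peg.

jog_arm(motion=[[[-38, 5, 0], -0.13], [[-76, 9, 0], -0.26], [[-115, 14, 0], -0.39], [[-153, 18, 0], -0.52], [[-153, 18, 0], -0.52]])

```text
t: 9.0
eef_pos: [450.8, -32.3, 244.4]
tcp_rot: [-3.14, 0.002, 0.403]
ft_force: [0.4, -0.3, -0.7]
opening: 0.993
grip_force: 0.0
```

```bash
python3 -c "
from h import *
s=state();print(s['eef_pos'],s['tcp_rot'],s['opening'])
plan([(454.5,-33,112,.4)])
c=read_camera('wrist');cv2.imwrite('pics/w4.png',c['img'])
d=read_camera('scene')
for r in cut_out('spice_jar',d)[:2]: print(r['box'],r['p'])"
```

```text
[450.84206561 -32.2595219  244.41892316] [-3.14039776e+00  1.62593995e-03  4.02965046e-01] 0.9930474179201702
[np.float64(3.1), np.float64(2.1), np.float64(132.4)] 0.003
[360.5, 240.6, 384.2, 289.5] 0.69
[349.4, 205.2, 373.8, 233.8] 0.43
```

View pics/w4.png

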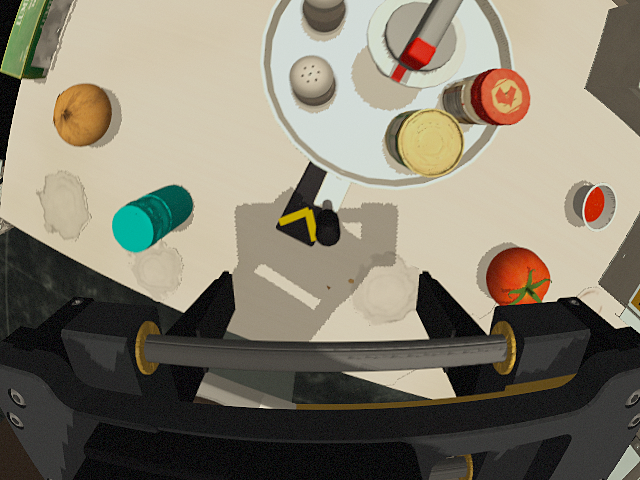

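The collar's red end (420,52) stands over the red mark (400,73), and the peg (328,226) is centred between the fingers.

jog_arm(motion=[[[3, 2, 40], 0], [[3, 2, 75], 0], [[3, 2, 105], 0], [[3, 2, 125], 0], [[3, 2, 132], 0]])

```text
t: 9.65
eef_pos: [458.4, -33.3, 110.4]
tcp_rot: [-3.14, 0.002, 0.398]
ft_force: [0.5, 0.4, 0.0]
opening: 0.999
grip_force: 0.0
```

jog_arm(motion=[[[0, 0, 0], 0], [[0, 0, 0], 0], [[0, 0, 0], 0], [[0, 0, 0], 0], [[0, 0, 0], 0]], grip=1)

```text
t: 10.15
eef_pos: [458.5, -33.4, 113.2]
tcp_rot: [3.141, -0.001, 0.399]
ft_force: [0.2, 1.0, -0.1]
opening: 0.637
grip_force: 0.0
```

jog_arm(motion=[[[0, 0, 0], 0], [[0, 0, 0], 0], [[0, 0, 0], 0], [[0, 0, 0], 0], [[0, 0, 0], 0]])

```text
t: 10.65
eef_pos: [458.1, -33.4, 112.6]
tcp_rot: [-3.141, 0.0, 0.399]
ft_force: [-1.3, 0.9, 0.1]
opening: 0.214
grip_force: 0.5
```

jog_arm(motion=[[[0, 0, 0], 0], [[0, 0, 0], 0], [[0, 0, 0], 0], [[0, 0, 0], 0]])

```text
t: 11.05
eef_pos: [458.2, -33.4, 112.6]
tcp_rot: [-3.141, 0.0, 0.399]
ft_force: [-2.0, 1.0, 0.5]
opening: 0.198
grip_force: 30.0
```

```bash
python3 -c "
from h import *
s=state();print(s['eef_pos'],s['tcp_rot'],s['opening'],s['ft_force'],s['grip_force'])
A=np.array([609.3,-33.5]);p=s['eef_pos'];w=p[:2]-A;r=np.hypot(*w);a=np.arctan2(w[1],w[0]);print('r',r,'az',np.degrees(a))
# from gripped peg, clockwise steps; 9 calls of 5 rows, radius kept, tool turns 0.75x
t=0;st=s['tcp_rot'][2];rate=[.1]+[.2]*7+[.1]
P=(p[0],p[1],p[2],st);a=a%(2*np.pi)
for da in rate:
  a0,t0=a,P
  for k in (1,2,3,4,5):
    b=a0-da*k/5;w=(A[0]+155*np.cos(b),A[1]+155*np.sin(b),p[2],t0[3]-.75*da*k/5)
    plan([w],t0)
  a=b;P=w;print()
"
```

```text
[458.15205886 -33.36620193 112.56620729] [-3.14130018e+00  2.35736322e-04  3.98806459e-01] 0.1977267380652345 [-1.95731572  0.96439511  0.49526708] 29.999934534716886
r 151.14800036161583 az 179.94928106563384
[np.float64(-2.3), np.float64(-4.3), np.float64(-0.0)] 0.015
[np.float64(-1.0), np.float64(-7.2), np.float64(-0.0)] 0.03
[np.float64(0.3), np.float64(-10.0), np.float64(-0.0)] 0.045
[np.float64(1.7), np.float64(-12.7), np.float64(-0.0)] 0.06
[np.float64(3.2), np.float64(-15.5), np.float64(-0.0)] 0.075

[np.float64(2.7), np.float64(-5.6), np.float64(-0.0)] 0.03
[np.float64(5.6), np.float64(-11.1), np.float64(-0.0)] 0.06
[np.float64(8.7), np.float64(-16.4), np.float64(-0.0)] 0.09
[np.float64(12.0), np.float64(-21.7), np.float64(-0.0)] 0.12
[np.float64(15.5), np.float64(-26.8), np.float64(-0.0)] 0.15

[np.float64(2.9), np.float64(-5.5), np.float64(-0.0)] 0.03
[np.float64(6.1), np.float64(-10.8), np.float64(-0.0)] 0.06
[np.float64(9.5), np.float64(-16.0), np.float64(-0.0)] 0.09
[np.float64(13.0), np.float64(-21.1), np.float64(-0.0)] 0.12
[np.float64(16.8), np.float64(-26.0), np.flo
[... 1129 characters left out ...]
oat64(-18.0), np.float64(-0.0)] 0.12
[np.float64(21.6), np.float64(-22.1), np.float64(-0.0)] 0.15

[np.float64(4.2), np.float64(-4.6), np.float64(-0.0)] 0.03
[np.float64(8.6), np.float64(-8.9), np.float64(-0.0)] 0.06
[np.float64(13.1), np.float64(-13.2), np.float64(-0.0)] 0.09
[np.float64(17.9), np.float64(-17.2), np.float64(-0.0)] 0.12
[np.float64(22.7), np.float64(-21.0), np.float64(-0.0)] 0.15

[np.float64(2.2), np.float64(-2.2), np.float64(-0.0)] 0.015
[np.float64(4.4), np.float64(-4.3), np.float64(-0.0)] 0.03
[np.float64(6.7), np.float64(-6.4), np.float64(-0.0)] 0.045
[np.float64(9.0), np.float64(-8.5), np.float64(-0.0)] 0.06
[np.float64(11.4), np.float64(-10.5), np.float64(-0.0)] 0.075
```

jog_arm(motion=[[[-0.5, -2, 0], 0.01], [[-0.5, -5, 0], 0.025], [[0.3, -8.5, 0], 0.04], [[1.7, -12, 0], 0.06], [[3.2, -15.5, 0], 0.075]])

```text
t: 11.55
eef_pos: [458.6, -18.4, 112.7]
tcp_rot: [3.138, -0.007, 0.322]
ft_force: [18.6, -2.7, -16.7]
opening: 0.194
grip_force: 30.0
```

jog_arm(motion=[[[2.7, -5.6, 0], 0.03], [[5.6, -11.1, 0], 0.06], [[8.7, -16.4, 0], 0.09], [[12.0, -21.7, 0], 0.12], [[15.5, -26.8, 0], 0.15]])

```text
t: 12.05
eef_pos: [464.4, 12.1, 112.7]
tcp_rot: [3.14, -0.006, 0.172]
ft_force: [14.6, -5.6, -15.2]
opening: 0.196
grip_force: 30.0
```

```bash
python3 -c "
from h import *
s=state();print(s['eef_pos'],s['tcp_rot'],s['opening'],s['ft_force'],s['grip_force'],s['moment'])
w=s['eef_pos'][:2]-np.array([609.3,-33.5]);print(np.hypot(*w),np.degrees(np.arctan2(w[1],w[0])))"
```

```text
[464.38765885  12.09683915 112.6776166 ] [ 3.13960709 -0.00627692  0.17163416] 0.19602252091278605 [ 14.55020571  -5.64982852 -15.24778655] 29.99742137384601 [-0.80196461 -1.93605366 -0.07221963]
151.91661646720775 162.53375631360367
```

The outward pull comes from holding radius 155 (15 N), so I'll ease the commanded radius to 152.

```bash
python3 -c "
from h import *
A=np.array([609.3,-33.5]);a=np.pi-.3;z=112;st=.3988-.225
R=155;P=(A[0]+R*np.cos(a),A[1]+R*np.sin(a),z,st)
for i,da in enumerate([.2]*6+[.13]):
  a0,t0,R0=a,P,R;R=152
  for k in (1,2,3,4,5):
    b=a0-da*k/5;r=R0+(R-R0)*k/5
    w=(A[0]+r*np.cos(b),A[1]+r*np.sin(b),z,t0[3]-.75*da*k/5)
    plan([w],t0)
  a=b;P=w;print()
" | sed 's/np.float64//g'
```

```text
[(3.5), (-5.2), (-0.0)] 0.03
[(7.1), (-10.2), (-0.0)] 0.06
[(11.0), (-15.0), (-0.0)] 0.09
[(15.0), (-19.6), (-0.0)] 0.12
[(19.1), (-24.1), (-0.0)] 0.15

[(3.1), (-5.2), (-0.0)] 0.03
[(6.5), (-10.3), (-0.0)] 0.06
[(10.0), (-15.2), (-0.0)] 0.09
[(13.8), (-20.0), (-0.0)] 0.12
[(17.7), (-24.6), (-0.0)] 0.15

[(3.4), (-5.0), (-0.0)] 0.03
[(7.0), (-9.9), (-0.0)] 0.06
[(10.8), (-14.7), (-0.0)] 0.09
[(14.8), (-19.3), (-0.0)] 0.12
[(18.9), (-23.7), (-0.0)] 0.15

[(3.6), (-4.9), (-0.0)] 0.03
[(7.5), (-9.6), (-0.0)] 0.06
[(11.5), (-14.1), (-0.0)] 0.09
[(15.7), (-18.5), (-0.0)] 0.12
[(20.1), (-22.7), (-0.0)] 0.15

[(3.9), (-4.7), (-0.0)] 0.03
[(8.0), (-9.2), (-0.0)] 0.06
[(12.2), (-13.5), (-0.0)] 0.09
[(16.6), (-17.7), (-0.0)] 0.12
[(21.2), (-21.7), (-0.0)] 0.15

[(4.1), (-4.5), (-0.0)] 0.03
[(8.4), (-8.8), (-0.0)] 0.06
[(12.9), (-12.9), (-0.0)] 0.09
[(17.5), (-16.9), (-0.0)] 0.12
[(22.3), (-20.6), (-0.0)] 0.15

[(2.8), (-2.8), (-0.0)] 0.019
[(5.7), (-5.5), (-0.0)] 0.039
[(8.6), (-8.1), (-0.0)] 0.058
[(11.6), (-10.7), (-0.0)] 0.078
[(14.7), (-13.2), (-0.0)] 0.098
```

jog_arm(motion=[[[3.5, -5.2, 0], 0.03], [[7.1, -10.2, 0], 0.06], [[11.0, -15.0, 0], 0.09], [[15.0, -19.6, 0], 0.12], [[19.1, -24.1, 0], 0.15]])

```text
t: 12.55
eef_pos: [475.9, 39.6, 112.5]
tcp_rot: [-3.141, 0.001, 0.021]
ft_force: [-2.5, -2.1, 0.3]
opening: 0.195
grip_force: 30.0
```

jog_arm(motion=[[[3.1, -5.2, 0], 0.03], [[6.5, -10.3, 0], 0.06], [[10.0, -15.2, 0], 0.09], [[13.8, -20.0, 0], 0.12], [[17.7, -24.6, 0], 0.15]])

```text
t: 13.05
eef_pos: [492.6, 64.7, 112.5]
tcp_rot: [3.142, 0.001, -0.129]
ft_force: [-3.5, -0.0, 0.4]
opening: 0.193
grip_force: 30.0
```

```bash
python3 -c "
from h import *
s=state();print(s['eef_pos'],s['tcp_rot'],s['joints'],s['opening'],s['ft_force'],s['grip_force'],s['moment'])
w=s['eef_pos'][:2]-np.array([609.3,-33.5]);print(np.hypot(*w),np.degrees(np.arctan2(w[1],w[0])))"
```

```text
[492.6275483   64.72609652 112.51646571] [ 3.14158157e+00  1.42719692e-03 -1.28636215e-01] [-2.46783233e-03  4.95330714e-01  1.99774325e+00  2.78607084e-04
  6.49935957e-01  1.69674278e+00] 0.193131420275828 [-3.48630005 -0.02924878  0.41656438] 29.99967178911902 [-0.13455009  0.79031029 -0.30842088]
152.51500589321626 139.9061008274848
```

jog_arm(motion=[[[3.4, -5.0, 0], 0.03], [[7.0, -9.9, 0], 0.06], [[10.8, -14.7, 0], 0.09], [[14.8, -19.3, 0], 0.12], [[18.9, -23.7, 0], 0.15]])

```text
t: 13.55
eef_pos: [514.5, 85.8, 112.5]
tcp_rot: [3.141, 0.001, -0.279]
ft_force: [-2.7, -0.2, 0.5]
opening: 0.192
grip_force: 30.0
```

jog_arm(motion=[[[3.6, -4.9, 0], 0.03], [[7.5, -9.6, 0], 0.06], [[11.5, -14.1, 0], 0.09], [[15.7, -18.5, 0], 0.12], [[20.1, -22.7, 0], 0.15]])

```text
t: 14.05
eef_pos: [540.1, 102.2, 112.5]
tcp_rot: [3.141, 0.001, -0.429]
ft_force: [-1.7, -2.8, -0.6]
opening: 0.195
grip_force: 30.0
```

jog_arm(motion=[[[3.9, -4.7, 0], 0.03], [[8.0, -9.2, 0], 0.06], [[12.2, -13.5, 0], 0.09], [[16.6, -17.7, 0], 0.12], [[21.2, -21.7, 0], 0.15]])

```text
t: 14.55
eef_pos: [568.4, 113.1, 112.5]
tcp_rot: [3.141, 0.001, -0.579]
ft_force: [-2.2, -0.7, 0.0]
opening: 0.191
grip_force: 30.0
```

jog_arm(motion=[[[3.5, -4.0, 0], 0.03], [[8.4, -8.8, 0], 0.06], [[12.9, -12.9, 0], 0.09], [[17.5, -16.9, 0], 0.12], [[22.3, -20.6, 0], 0.15]])

```text
t: 15.05
eef_pos: [598.5, 118.3, 112.5]
tcp_rot: [3.141, 0.001, -0.729]
ft_force: [-1.7, -0.3, -0.3]
opening: 0.191
grip_force: 30.0
```

```bash
python3 -c "
from h import *
s=state();print(s['eef_pos'],s['tcp_rot'],s['joints'][5],s['opening'],s['ft_force'],s['grip_force'],s['moment'])
w=s['eef_pos'][:2]-np.array([609.3,-33.5]);print(np.hypot(*w),np.degrees(np.arctan2(w[1],w[0])))
c=read_camera('side');d=read_camera('scene')
v=[cv2.resize(c['img'][190:340,190:390],(400,300)),cv2.resize(d['img'][190:310,260:420],(400,300))]
v=[cv2.resize(x,(640,480)) for x in (c['img'][190:320,215:388],)]+[cv2.resize(d['img'][190:310,260:420],(640,480))]
cv2.imwrite('pics/f.png',cv2.resize(c['img'][205:350,190:375],None,fx=4,fy=4,interpolation=2))
for n,x in(('side',c),('scene',d)):
  for r in cut_out('spice_jar',x)[:3]: print(n,r['box'],r['p'])
"
```

```text
[598.46598968 118.25260337 112.50929133] [ 3.14120030e+00  8.24785248e-04 -7.28580143e-01] 2.3857664068444766 0.19086599070746693 [-1.73121534 -0.32151055 -0.32613351] 29.99957245308906 [ 0.06443111  0.47856529 -0.31992834]
152.13884582413812 94.08356525158264
side [394.3, 266.5, 423.5, 309.8] 0.87
scene [318.1, 231.5, 336.5, 279.6] 0.86
scene [305.4, 223.3, 410.0, 298.9] 0.67
scene [236.6, 223.7, 256.7, 266.4] 0.55
```

View pics/f.png

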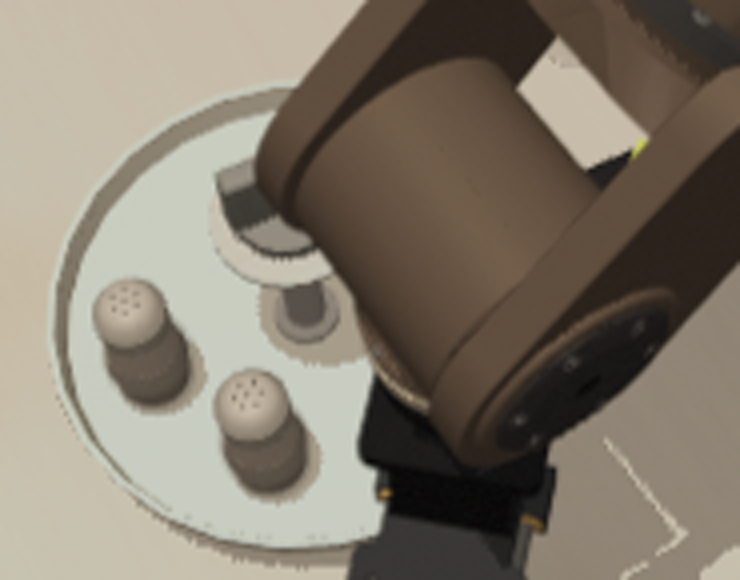

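The side view is blocked by the arm, and both shakers still stand. I'll measure the jar in the scene and wrist views.

```bash
python3 -c "
from h import *
A=np.array([609.3,-33.5])
c=read_camera('scene');w=read_camera('wrist')
def red(img,x0,x1,y0,y1):
  h=cv2.cvtColor(img,cv2.COLOR_BGR2HSV);m=(((h[...,0]<8)|(h[...,0]>172))&(h[...,1]>130)&(h[...,2]>60));k=np.zeros_like(m);k[y0:y1,x0:x1]=1
  v,u=np.nonzero(m&k);return u.min(),u.max(),v.min(),v.max(),u.mean(),v.mean(),len(u)
for im,b in((cv2.imread('pics/scene0.png'),(355,388,235,262)),(c['img'],(312,342,226,254))):
  r=red(im,*b);print(np.round(r,1));p=atz(c,r[4],r[5],120)[:2];q=p-A;print(p,np.hypot(*q),np.degrees(np.arctan2(q[1],q[0])))
for r in cut_out('spice_jar',w)[:3]: print(r['box'],r['p'])
for k in ('salt_shaker','bean_tin'):
  for r in cut_out(k,c)[:3]: print(k,r['box'],r['p'])
x=cv2.resize(c['img'][190:310,260:420],(480,360));y=cv2.resize(w['img'],(480,360))[:240]
cv2.imwrite('pics/g.png',np.vstack([x,y]))
"
```

```text
[363.  381.  240.  256.  371.9 249.  220. ]
[ 600.07642171 -121.58554561] 88.5671369141838 -95.97774846694419
[319.  336.  232.  247.  327.5 241.  197. ]
[525.30720709 -47.97720101] 85.23132411320304 -170.2204515100512
[461.0, 385.1, 522.7, 480.0] 0.87
[524.1, 145.0, 639.3, 258.9] 0.7
salt_shaker [378.4, 228.0, 395.4, 269.4] 0.78
salt_shaker [358.8, 234.1, 375.7, 256.2] 0.63
bean_tin [315.9, 231.3, 322.2, 265.5] 0.68
```

View pics/g.png

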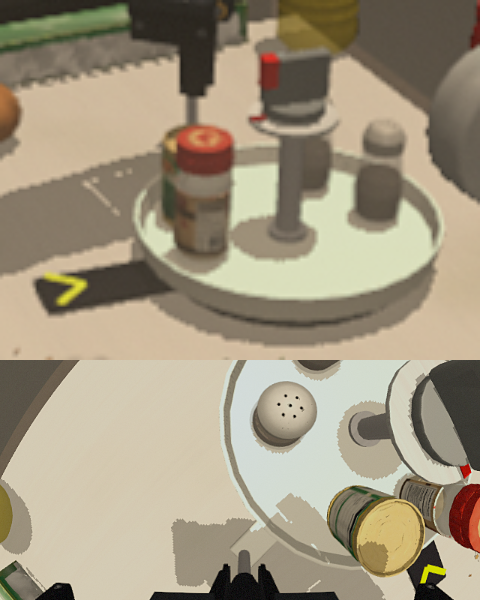

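The scene half shows the red jar standing at azimuth ~181.5–182°, just short of the arrow line (~175°); the other jars stand too, and the wrist half shows the peg gripped. A final slow turn of ~0.115 rad remains.

jog_arm(motion=[[[2.0, -1.9, 0], 0.015], [[4.5, -4.3, 0], 0.03], [[7.0, -6.6, 0], 0.05], [[9.3, -8.6, 0], 0.065], [[11.2, -10.2, 0], 0.075]])

```text
t: 16.0
eef_pos: [614.1, 118.5, 112.6]
tcp_rot: [-3.141, 0.0, -0.802]
ft_force: [-2.3, 3.5, -3.3]
opening: 0.194
grip_force: 30.0
```

jog_arm(motion=[[[1.0, -0.8, 0], 0.005], [[1.5, -1.2, 0], 0.01], [[1.5, -1.2, 0], 0.01], [[1.5, -1.2, 0], 0.01], [[1.5, -1.2, 0], 0.01]])

```text
t: 16.5
eef_pos: [615.9, 118.4, 112.5]
tcp_rot: [-3.141, 0.0, -0.812]
ft_force: [-0.8, 4.9, -4.0]
opening: 0.194
grip_force: 30.0
```

```bash
python3 -c "
from h import *
A=np.array([609.3,-33.5])
s=state();q=s['eef_pos'][:2]-A;print(s['eef_pos'],np.hypot(*q),np.degrees(np.arctan2(q[1],q[0])),s['ft_force'],s['grip_force'],s['joints'][5],s['t'])
c=read_camera('scene')
h=cv2.cvtColor(c['img'],cv2.COLOR_BGR2HSV);m=(((h[...,0]<8)|(h[...,0]>172))&(h[...,1]>130)&(h[...,2]>60));k=np.zeros_like(m);k[222:254,308:342]=1
v,u=np.nonzero(m&k);print(u.min(),u.max(),v.min(),v.max(),u.mean(),v.mean(),len(u))
p=atz(c,(u.min()+u.max())/2-.2,v.min()+3.3,128)[:2];q=p-A;print(p,np.hypot(*q),np.degrees(np.arctan2(q[1],q[0])))
for r in cut_out('spice_jar',c)[:2]: print(r['box'],r['p'])
print([np.round(proj(c,(*(A+80*np.array([np.cos(a),np.sin(a)])),z)),1) for a in [np.radians(175)] for z in (128,22)])
"
```

```text
[615.86915816 118.35491505 112.53088271] 151.9969376803389 87.52296121542359 [-0.81959589  4.86624519 -4.01232703] 29.999229942332022 2.4663113315094343 16.5
317 335 231 245 326.1758793969849 239.1356783919598 199
[529.24732353 -30.26822369] 80.1178843261093 177.68818914339917
[234.3, 223.2, 257.1, 269.2] 0.94
[315.3, 231.3, 335.8, 277.1] 0.65
[array([325.2, 233.6]), array([324.4, 272.7])]
```

```bash
python3 -c "
from cell import *
print(job_done())"
```

```text
the job is handed in; nothing more can be done
None
```

I handed the job in: the collar is turned to its stop, the red-capped jar measures within about 4 mm of the arrow line, and the gripper is still closed on the peg handle. No verdict came back. The jars were upright in the last picture, taken just before the final small turn.

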